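# Release a locked centrifuge lid with the release rod

### The job

The small centrifuge has lost power and its lid is locked. Take the red-handled release rod out of the white foam block, push it down through the yellow-framed slot to press the hidden release tab until the lid pops open, then pull it out and put it back upright in an empty hole of the foam block, leaving the sample tubes standing in their holes.

Things in the scene. Friction and masses are not known exactly. Their poses are not given: they have to be found in the camera images.
- centrifuge: White bench centrifuge, 190 (x) x 170 (y) x 124 mm high with its lid, fixed to the desk. Origin: centre of its underside; x points from its front panel to its rear, z up. The front 61 mm (x = -95 to -34 mm) is a grey ledge 85 mm high with the slot in it; behind the ledge is the clear blue-rimmed lid (top 124 mm high when closed), hinged at the rear, so that its front edge rises, away from the ledge, about 60 mm.
- slot (a point): Centre of the yellow-framed slot, in the upper face of the ledge (85 mm above the desk); axes as the centrifuge. The slot is 20 mm wide along x and 36 mm long along y, with an empty chamber under the 6 mm thick ledge plate. The release tab, black and hidden in the dark chamber, lies 35 mm below this point at rest and is wider than the slot on all sides, so a rod straight down anywhere in the slot meets it.
- release_tab (a joint): Spring-loaded hidden rocker tab: 0 at rest, 0.35 rad at its stop. With the rod in the middle of the slot the lid is let go after about 3 mm of pressing (0.15 rad, 3 to 4 N) and the stop comes after about 7.5 mm (5 N); across the slot's width these vary from 2.5 to 4 mm and from 6 to 9 mm (4 to 7 N). Pressing 5 to 6 mm is enough. It springs back when released.
- lid (a joint): Lid angle: about 0 (latched), 0.55 rad popped fully open. Springs lift it in about a second once the latch is released and hold it open; it does not need to be touched.
- release_rod: Release rod, 170 mm long, 80 g, standing upright in a hole of the foam block. Origin: centre of its lower end; z runs up along the rod. A round steel shaft 11 mm in diameter from 0 to 100 mm, then a red handle, square 24 x 24 mm with faces across its x and y axes, from 100 to 170 mm. Grip the handle across two opposite faces, about 140 mm up.
- foam_block: White foam tube block, 94 (x) x 114 (y) x 44 mm high, held fast to the desk. Origin: centre of its underside, z up. It has 12 holes 18 mm wide, open from the top (44 mm) down to a floor at 12 mm: at x = -28, 0, 28 mm and y = -39, -13, 13, 39 mm. The rod and the two tubes stand in three of them (they may change places); any empty hole will do for the return.
- capped_tube: Sample tube with a blue cap, 18 mm in diameter and 90 mm long, standing loose in a hole of the foam block (top about 102 mm above the desk). Origin: centre of its lower end.
- open_tube: White sample tube, 18 mm in diameter and 90 mm long, standing loose in a hole of the foam block (top about 102 mm above the desk). Origin: centre of its lower end.
Not all that is in view belongs to the job. There is more than one size of the open_tube; the job needs the smallest.

How it is judged:
By the outcome, as a careful person would: the job done as asked, in the order asked, and still so for the second after the job is handed in, with the robot touching nothing.
It also fails if it takes over 58 s, if anything falls off the work surface, if the arm or the gripper's body presses on something with over 40 N, if the wrist force passes 120 N, or if a joint passes its speed limit or range.

### The arm

A 7-joint arm with a two-finger parallel gripper is mounted at the origin on a cart in front of the work surface, level with it; the furniture and walls round the work are solid. World frame = base frame: x ahead of the robot, y to its left, z up, the work surface at z = 0. Lengths are in m, angles in rad, forces in N, time in s.
With the tool pointing down it reaches from about 0.425 to 0.825 m from the base axis. Payload 3.6 kg.
Tool frame: the origin (TCP) lies at the very end of the fingers, on their centre line; the grasp point (between the pads) lies 19 mm behind it; z points along the fingers, y is the line along which they close (so a half turn about z gives the same grasp; the last joint's range is limited). The gripper opens to 93 mm and grips with 3 to 60 N. Pads are 15 mm wide; open, the fingers measure 128 mm over their backs; the gripper's body (75 mm by 188 mm) begins 65 mm behind the grasp point.
Start: joints at [1.115, 0.615, -0.013, 1.423, 0.008, 1.103, -0.04], TCP at [0.271, -0.591, 0.219] pointing down, gripper open.
Joint ranges: [-3.12, 3.12], [-0.3, 2.06], [-1.34, 1.32], [0.26, 2.42], [-1.36, 4.5], [0.01, 1.98], [-2.84, 2.84]. Speed limits (rad/s): [2.79, 2.79, 3.14, 3.14, 3.14, 3.14, 3.14].

### API

Orientations are given as a 3x3 rotation matrix whose columns are the frame's x, y, z axes.
In Python, from bench import state, capture, camera_model, sign_off gives the robot as it stands.
- The arm moves only by the tool jog_arm, never from a script. Its argument "rows" is a list of rows, each a list of 4 numbers: the shift along the tool's x, y, z in units of 0.15 m (1.0 is 0.15 m), then the turn about the tool's z in units of 30 degrees (1.0 is 30 degrees). In form: [[tx, ty, tz, spin], ...]. A call has exactly 5 rows; each row shifts and turns the commanded pose from where the row before left it, along the tool's axes as they then stand; what a row does not reach is not made up. A row lasts 1/8 s, in which the tool goes at most 62.5 mm and 10.7 degrees, less where a joint would pass 70% of its speed; a pose out of reach is approached as far as the arm can. A call with a number of a shift or a turn outside -1 to 1 is refused whole. A call with a gripper value outside its range is refused whole. "fingers" is the opening, from -1 (shut) to 1 (fully open), set as the call begins (left out, the last holds). The fingers move at their own pace and stop on an object; "newtons" is the grip in N (left out, the last holds). Time passes only in rows, so rows that do not move let the fingers close, or fill a call up. It gives the time, the measured TCP pose, the force, the opening and the grip force at its end, in the units of the state.
- state(): the state, without advancing time (a new reading comes with each control period).
- capture(name): name is "side" or "top" or "wrist"; returns the picture (400x640x3 uint8, red, green, blue); there is no depth.
- camera_model(name): a dict with "fx", "fy", "cx", "cy" (pixels), "position" and "orientation" of the camera in the world. Camera axes: x right, y down, z forward; pixel columns grow to the right and rows downward; lengths in m; the calibration is good to about 2 mm. A picture is of the moment at which its call begins: read the wrist's pose just before it. camera_model takes no time and is no camera call; for the wrist camera it gives the pose at the moment of the call.
- sign_off(): hands the job in; it is judged then, once.
The state is a dict: "t": time; "joint_pos": joint angles; "joint_vel": joint speeds; "effort": joint torques, N m; "ee_pos": TCP position; "eef_rot": TCP orientation; "contact_force": force on the tool from outside, world axes, zero at the start; "moment": the same for the moment, N m; "width": finger opening in m; "finger_force": force on a finger pad.
Only numpy, scipy, OpenCV 4.12 (cv2) and the standard library are available. Lean on these libraries where they do the work, as an engineer would, in place of code of your own. Each camera call takes 0.05 s, during which the arm holds its last target. There are 200 camera calls.

## Working session

There is one attempt and no reset: what is moved stays moved. The work goes in short steps, Python scripts to look and compute and a tool call to move; the robot and the scene stay as the last step left them, time stands still between calls to the robot, and variables do not carry over. Pictures are saved under pics/ and viewed, at most 10 in all, crops included, and the job is handed in when it is done.

Besides the shell and the picture viewer there is one more tool, called after ">>>" as name(argument=value, ...) on one line, values as JSON. jog_arm: Moves the arm, as the interface text tells. Its arguments: {"type":"object","properties":{"rows":{"type":"array","items":{"type":"array","items":{"type":"number"}}},"fingers":{"type":"number"},"newtons":{"type":"number"}},"required":["rows"]}

```bash
mkdir -p pics; cat > h.py <<'E'
import numpy as np, cv2
from bench import *
def save(n,f,crop=None,s=1):
    im=capture(n)
    cv2.imwrite('pics/raw_'+f+'.png',im[:,:,::-1])
    if crop: im=im[crop[1]:crop[3],crop[0]:crop[2]]
    cv2.imwrite('pics/'+f+'.png',cv2.resize(im[:,:,::-1],None,fx=s,fy=s,interpolation=cv2.INTER_CUBIC))
def ray(m,u,v):
    R=np.array(m['orientation']); d=R@np.array([(u-m['cx'])/m['fx'],(v-m['cy'])/m['fy'],1]); return np.array(m['position']),d
def atz(m,u,v,z):
    p,d=ray(m,u,v); return p+d*(z-p[2])/d[2]
def proj(m,P):
    q=np.array(m['orientation']).T@(np.array(P)-m['position']); return m['fx']*q[0]/q[2]+m['cx'],m['fy']*q[1]/q[2]+m['cy']
E
python3 - <<'E'
from h import *
s=state(); print(s['t'],s['ee_pos'],s['eef_rot'],s['width'])
save('top','top1',None,1.25); save('side','side1',None,1.25)
for n in('top','side'): print(camera_model(n))
E
```

```text
0.0 [ 0.27052928 -0.59015526  0.21750417] [[ 9.09031291e-01  4.16726469e-01 -1.07798357e-03]
 [ 4.16727863e-01 -9.09028356e-01  2.31020385e-03]
 [-1.71945373e-05 -2.54927338e-03 -9.99996750e-01]] 0.09275793679391911
{'fx': 400.1238861539543, 'fy': 400.1238861539543, 'cx': 325.085839170979, 'cy': 200.61239054162627, 'position': array([0.4954417 , 0.12182506, 0.91632476]), 'orientation': array([[-0.02593894, -0.99395934,  0.10663961],
       [-0.99949649,  0.02773666,  0.01540921],
       [-0.01827396, -0.10618622, -0.99417833]])}
{'fx': 385.2935958518135, 'fy': 385.2935958518135, 'cx': 309.17149757398414, 'cy': 193.3114423000184, 'position': array([0.19898968, 0.72302356, 0.5118401 ]), 'orientation': array([[-0.84850817, -0.25541936,  0.46345964],
       [-0.52881413,  0.44192604, -0.72460817],
       [-0.01973593, -0.85991996, -0.51004722]])}
```

View pics/top1.png

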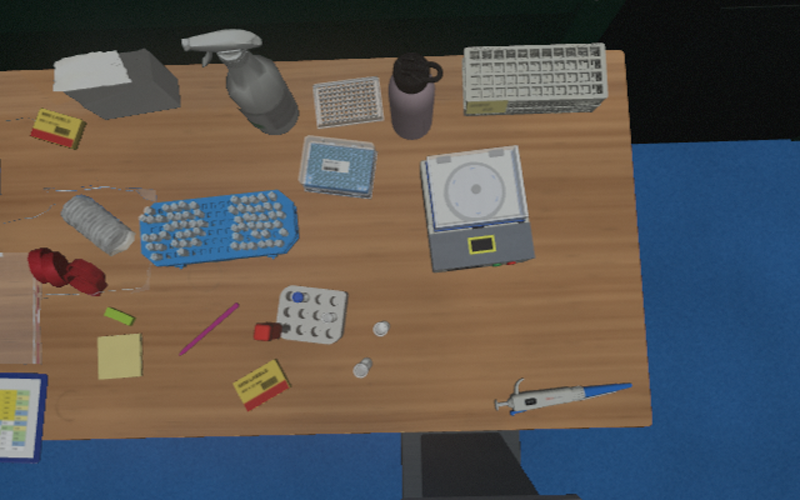

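View pics/side1.png

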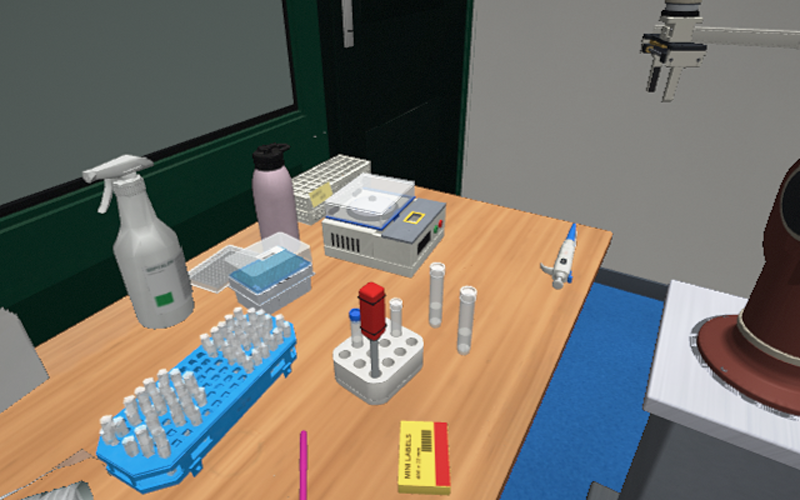

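Candidates: the red-handled rod is at top-view pixel (266,331)/1.25, standing in the foam block. Other red things that could be mistaken for it are the red clamp at (65,270)/1.25, the magenta pen at (210,330)/1.25 and the red label boxes at (260,385)/1.25 and (57,128)/1.25. The two tall tubes at (380,328) and (361,368), divided by 1.25, are decoys for the open tube; the small one is in the block at (330,315)/1.25. Next is one close crop of the block and slot.

```bash
python3 - <<'E'
import cv2
im=cv2.imread('pics/raw_top1.png')
a=cv2.resize(im[215:315,180:320],None,fx=5.7,fy=5.7,interpolation=cv2.INTER_CUBIC)
cv2.imwrite('pics/c1.png',a)
b=cv2.resize(im[110:225,330:435],None,fx=5,fy=5,interpolation=cv2.INTER_CUBIC)
cv2.imwrite('pics/c2.png',b)
E
```

```text
(no output)
```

View pics/c1.png

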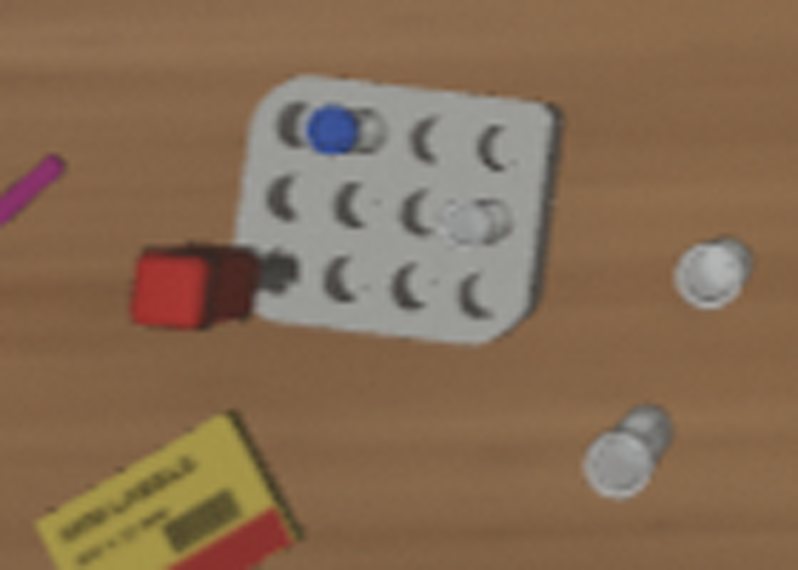

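View pics/c2.png

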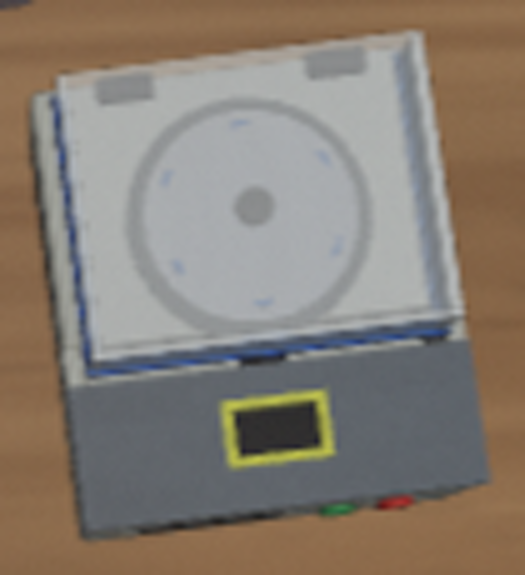

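```bash
python3 - <<'E'
from h import *
m=camera_model('top'); ms=camera_model('side')
c1=lambda u,v:((u+.5)/5.7+180-.5,(v+.5)/5.7+215-.5)
c2=lambda u,v:((u+.5)/5+330-.5,(v+.5)/5+110-.5)
P=lambda f,u,v,z:atz(m,*f(u,v),z)
print('rodtop',[P(c1,u,v,.182).round(4)[:2] for u,v in[(140,252),(208,252),(205,325),(133,322),(172,288)]])
# holes grid fit: row(0..2 top->down = +x), col(0..3 left->right = +y)
H={(1,0):(290,198),(2,3):(482,296),(0,3):(500,147),(0,0):(299,125),(1,1):(357,204),(2,1):(349,278),(2,2):(415,286),(0,2):(435,139),(1,2):(424,213)}
A=[];b=[]
for (r,c),p in H.items():
    w=P(c1,*p,.044); x=(1-r)*.028; y=(1.5-c)*.026
    A+= [[x,-y,1,0],[y,x,0,1]]; b+=[w[0],w[1]]
s,res,*_=np.linalg.lstsq(np.array(A),np.array(b),rcond=None)
print('block',s, 'scale',np.hypot(s[0],s[1]),'yaw',np.degrees(np.arctan2(s[1],s[0])),'rms',np.sqrt(res/len(b)))
k=s[:2]/np.hypot(*s[:2])
for r in range(3): print([ (np.array([[k[0],-k[1]],[k[1],k[0]]])@[(1-r)*.028,(1.5-c)*.026]+s[2:]).round(4) for c in range(4)])
sl=[P(c2,u,v,.085) for u,v in[(220,403),(327,390),(335,453),(230,468)]]
print('slot',np.mean(sl,0),[x.round(4) for x in sl])
e=P(c2,80,535,.085);f=P(c2,490,483,.085);print('ledge front',e,f,np.degrees(np.arctan2(*(e-f)[:2])),np.linalg.norm(e-f))
for q in [(709,275),(620,463)]: print('tall',P(c1,*q,.13).round(3))
q=lambda u,v:(u/1.25,v/1.25)
# side check: project rod top and slot
print(np.array(proj(ms,[*P(c1,172,288,.182)]))*1.25, np.array(proj(ms,np.mean(sl,0)))*1.25)
# triangulate tall tubes top
for (a,bb) in [((709,275),(437,267)),((620,463),(468,291))]:
    p1,d1=ray(m,*c1(*a));p2,d2=ray(ms,*q(*bb));t=np.linalg.lstsq(np.c_[d1,-d2],p2-p1,rcond=None)[0];print('tall',p1+d1*t[0],p2+d2*t[1])
E
```

```text
rodtop [array([0.4735, 0.357 ]), array([0.4729, 0.3351]), array([0.4498, 0.336 ]), array([0.4513, 0.3591]), array([0.4618, 0.3466])]
block [ 0.98762956 -0.13575027  0.48314658  0.30524413] scale 0.9969153879319039 yaw -7.8262980721774476 rms [0.00031025]
[array([0.5162, 0.3401]), array([0.5127, 0.3143]), array([0.5091, 0.2886]), array([0.5056, 0.2628])]
[array([0.4885, 0.3439]), array([0.4849, 0.3181]), array([0.4814, 0.2924]), array([0.4778, 0.2666])]
[array([0.4607, 0.3477]), array([0.4572, 0.3219]), array([0.4536, 0.2962]), array([0.4501, 0.2704])]
slot [0.59228251 0.00899319 0.085     ] [array([0.6037, 0.0327, 0.085 ]), array([ 0.6079, -0.0121,  0.085 ]), array([ 0.5813, -0.0143,  0.085 ]), array([0.5763, 0.0296, 0.085 ])]
ledge front [0.55000702 0.09293774 0.085     ] [ 0.56700548 -0.07785756  0.085     ] -5.6836651761820285 0.17163910756072154
tall [0.459 0.178 0.13 ]
tall [0.397 0.21  0.13 ]
[371.55929017 284.57014697] [413.92221299 215.93828122]
tall [0.4583351  0.17957712 0.11155116] [0.45821955 0.17952104 0.11155246]
tall [0.3946597  0.21175426 0.11168943] [0.39431068 0.21160023 0.11171593]
```

```bash
cat >> h.py <<'E'
def plan(wps,n,r=2):
    """wps: (x,y,z,yawdeg of tool x); n rows per leg; prints rows from the measured pose"""
    s=state(); p=np.array(s['ee_pos']); R=np.array(s['eef_rot']); yaw=np.degrees(np.arctan2(R[1,0],R[0,0]))
    print('t',round(s['t'],2),'pos',p.round(4),'yaw',round(yaw,2),'tilt',R[:2,2].round(4),'F',np.round(s['contact_force'],1),'w',round(s['width'],4)); rows=[]
    for w,k in zip(wps,n):
        for i in range(k):
            f=1/(k-i); c,sn=np.cos(np.radians(yaw)),np.sin(np.radians(yaw))
            Rt=np.array([[c,sn,0],[sn,-c,0],[0,0,-1]])
            d=np.round(Rt.T@(np.array(w[:3])-p)*f/.15,r); t=round(-(w[3]-yaw)*f/30,r)
            rows.append([*map(float,d+0.),t+0.]); p=p+Rt@d*.15; yaw-=t*30
    for i in range(0,len(rows),5): print(rows[i:i+5])
E
python3 - <<'E'
from h import *
plan([(.45,-.4,.25,10),(.55,-.1,.25,0),(.52,.15,.25,-3),(.462,.347,.25,-3)],[5,6,5,4])
E
```

```text
t 0.1 pos [ 0.2706 -0.5902  0.2176] yaw 24.63 tilt [-0.001   0.0021] F [ 0.4  0.5 -0.5] w 0.0929
[[0.32, -0.13, -0.04, np.float64(0.1)], [0.32, -0.15, -0.04, np.float64(0.1)], [0.31, -0.16, -0.05, np.float64(0.1)], [0.3, -0.18, -0.04, np.float64(0.09)], [0.29, -0.2, -0.05, np.float64(0.1)]]
[[0.17, -0.31, 0.0, np.float64(0.06)], [0.16, -0.31, 0.0, np.float64(0.05)], [0.15, -0.32, 0.0, np.float64(0.06)], [0.14, -0.32, 0.0, np.float64(0.05)], [0.12, -0.33, 0.0, np.float64(0.06)]]
[[0.12, -0.33, 0.0, np.float64(0.05)], [-0.04, -0.33, 0.0, np.float64(0.02)], [-0.04, -0.33, 0.0, np.float64(0.02)], [-0.05, -0.33, 0.0, np.float64(0.02)], [-0.05, -0.33, 0.0, np.float64(0.02)]]
[[-0.06, -0.34, 0.0, np.float64(0.02)], [-0.11, -0.32, 0.0, np.float64(0.0)], [-0.11, -0.32, 0.0, np.float64(0.0)], [-0.11, -0.32, 0.0, np.float64(0.0)], [-0.12, -0.33, 0.0, np.float64(0.0)]]
```

>>> jog_arm(rows=[[0.32,-0.13,-0.04,0.1],[0.32,-0.15,-0.04,0.1],[0.31,-0.16,-0.05,0.1],[0.3,-0.18,-0.04,0.1],[0.3,-0.2,-0.05,0.1]], fingers=1)

```text
t: 0.72
ee_pos: [0.4531, -0.3982, 0.2513]
eef_rot: [[0.986, 0.165, -0.001], [0.165, -0.986, 0.001], [-0.001, -0.001, -1.0]]
contact_force: [0.6, 0.0, 0.4]
width: 0.0929
finger_force: 0.0
```

>>> jog_arm(rows=[[0.17,-0.31,0,0.06],[0.16,-0.31,0,0.05],[0.15,-0.32,0,0.06],[0.14,-0.32,0,0.05],[0.12,-0.33,0,0.06]])

```text
t: 1.35
ee_pos: [0.5371, -0.1484, 0.2513]
eef_rot: [[1.0, 0.02, -0.001], [0.02, -1.0, 0.0], [-0.001, -0.0, -1.0]]
contact_force: [0.9, 0.1, -0.4]
width: 0.0928
finger_force: 0.0
```

>>> jog_arm(rows=[[0.12,-0.33,0,0.05],[-0.04,-0.33,0,0.02],[-0.04,-0.33,0,0.02],[-0.05,-0.33,0,0.02],[-0.05,-0.33,0,0.02]])

```text
t: 1.98
ee_pos: [0.5302, 0.0998, 0.2513]
eef_rot: [[0.999, -0.047, -0.001], [-0.047, -0.999, -0.0], [-0.001, 0.0, -1.0]]
contact_force: [0.9, 0.6, 0.3]
width: 0.0928
finger_force: 0.0
```

>>> jog_arm(rows=[[-0.06,-0.34,0,0.02],[-0.11,-0.32,0,0],[-0.11,-0.32,0,0],[-0.11,-0.2,0,0],[0,0,0,0]])

```text
t: 2.6
ee_pos: [0.4797, 0.2817, 0.2511]
eef_rot: [[0.999, -0.05, -0.002], [-0.05, -0.999, 0.001], [-0.002, -0.001, -1.0]]
contact_force: [0.3, 0.7, -0.0]
width: 0.0927
finger_force: 0.0
```

```bash
python3 - <<'E'
from h import *
m=camera_model('wrist'); print({k:np.round(v,4).tolist() for k,v in m.items()}); save('wrist','w1',None,1.25)
print(proj(m,[.4618,.3466,.182]))
plan([(.4615,.347,.25,-3)],[5])
E
```

```text
{'fx': 322.4918, 'fy': 322.4918, 'cx': 311.7132, 'cy': 200.7434, 'position': [0.5599, 0.2774, 0.417], 'orientation': [[-0.0506, -0.9574, -0.2844], [-0.9987, 0.0482, 0.0155], [-0.0011, 0.2848, -0.9586]]}
(np.float64(230.6864950838555), np.float64(239.17785580908645))
t 2.65 pos [0.4813 0.2789 0.2512] yaw -3.11 tilt [-0.0009 -0.0007] F [ 0.   0.  -0.5] w 0.0927
[[-0.03, -0.09, 0.0, np.float64(0.0)], [-0.03, -0.09, 0.0, np.float64(0.0)], [-0.03, -0.09, 0.0, np.float64(0.0)], [-0.03, -0.09, 0.0, np.float64(0.0)], [-0.04, -0.09, 0.01, np.float64(0.0)]]
```

View pics/w1.png

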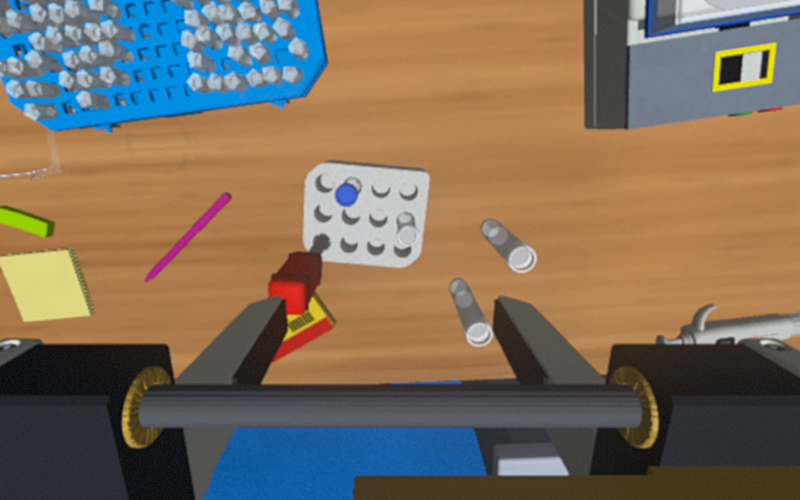

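The wrist view confirms the rod: its red handle top is at (288,295) and its shaft enters the corner hole at (320,243). The slot frame is at (745,68), so the wrist estimate can be cross-checked.

```bash
python3 - <<'E'
from h import *
# wrist camera model at capture (from print)
m=dict(fx=322.4918,fy=322.4918,cx=311.7132,cy=200.7434,position=np.array([.5599,.2774,.417]),orientation=np.array([[-0.0506,-0.9574,-0.2844],[-0.9987,0.0482,0.0155],[-0.0011,0.2848,-0.9586]]))
im=cv2.imread('pics/raw_w1.png'); hsv=cv2.cvtColor(im,cv2.COLOR_BGR2HSV)
def cen(mask,box):
    k=np.zeros(mask.shape,np.uint8);x0,y0,x1,y1=box;k[y0:y1,x0:x1]=mask[y0:y1,x0:x1]
    c=max(cv2.findContours(k,cv2.RETR_EXTERNAL,cv2.CHAIN_APPROX_NONE)[0],key=cv2.contourArea);r=cv2.minAreaRect(c);return r,cv2.boxPoints(r)
y=cv2.inRange(hsv,(22,130,90),(38,255,255)); r,b=cen(y,(560,25,635,85)); print('slot wrist',r,atz(m,*r[0],.085))
red=cv2.inRange(hsv,(0,150,150),(10,255,255))|cv2.inRange(hsv,(170,150,150),(180,255,255)); r,b=cen(red,(205,210,255,252)); print('rod',r,atz(m,*r[0],.182),[atz(m,*q,.182).round(4)[:2] for q in b])
t=cv2.imread('pics/raw_top1.png'); y=cv2.inRange(cv2.cvtColor(t,cv2.COLOR_BGR2HSV),(22,130,60),(38,255,255)); r,b=cen(y,(360,170,410,220)); print('slot top',r,atz(camera_model('top'),*r[0],.085))
plan([(.462,.347,.25,-3),(.462,.347,.134,-3)],[5,5])
E
```

```text
slot wrist ((594.970703125, 53.30440139770508), (31.052602767944336, 54.93541717529297), 81.46923065185547) [0.59306629 0.00816968 0.085     ]
rod ((229.0, 238.0), (26.0, 28.0), 90.0) [0.46288787 0.34779635 0.182     ] [array([0.4743, 0.3573]), array([0.4732, 0.3356]), array([0.4512, 0.338 ]), array([0.4523, 0.3603])]
slot top ((385.0921325683594, 195.28326416015625), (12.618854522705078, 19.9798526763916), 83.2901611328125) [0.59230066 0.00921137 0.085     ]
t 2.65 pos [0.4813 0.2789 0.2512] yaw -3.11 tilt [-0.0009 -0.0007] F [ 0.   0.  -0.5] w 0.0927
[[-0.03, -0.09, 0.0, np.float64(0.0)], [-0.03, -0.09, 0.0, np.float64(0.0)], [-0.03, -0.09, 0.0, np.float64(0.0)], [-0.03, -0.09, 0.0, np.float64(0.0)], [-0.03, -0.09, 0.01, np.float64(0.0)]]
[[0.0, 0.0, 0.15, np.float64(0.0)], [0.0, 0.0, 0.16, np.float64(0.0)], [0.0, 0.0, 0.15, np.float64(0.0)], [0.0, 0.0, 0.16, np.float64(0.0)], [0.0, 0.0, 0.15, np.float64(0.0)]]
```

Both cameras agree: the slot is at (0.5926, 0.0088) and the rod at (0.4625, 0.347).

>>> jog_arm(rows=[[-0.03,-0.09,0,0],[-0.03,-0.09,0,0],[-0.03,-0.09,0,0],[-0.03,-0.09,0,0],[-0.03,-0.1,0,0]])

```text
t: 3.28
ee_pos: [0.4632, 0.3494, 0.2517]
eef_rot: [[0.998, -0.057, -0.0], [-0.057, -0.998, -0.0], [-0.0, 0.0, -1.0]]
contact_force: [-0.6, 0.4, 0.5]
width: 0.0928
finger_force: 0.0
```

>>> jog_arm(rows=[[0,0,0.15,0],[0,0,0.16,0],[0,0,0.15,0],[0,0,0.16,0],[0,0,0.15,0]])

```text
t: 3.9
ee_pos: [0.4634, 0.3492, 0.1354]
eef_rot: [[0.998, -0.057, 0.0], [-0.057, -0.998, 0.0], [0.0, -0.0, -1.0]]
contact_force: [0.3, -0.3, 0.1]
width: 0.0927
finger_force: 0.0
```

```bash
python3 - <<'E'
from h import *
plan([(.462,.347,.134,-3)],[1])
E
```

```text
t 3.9 pos [0.4634 0.3492 0.1354] yaw -3.25 tilt [0.0001 0.0003] F [ 0.3 -0.3  0.1] w 0.0927
[[-0.01, 0.02, 0.01, np.float64(-0.01)]]
```

>>> jog_arm(rows=[[0,0.015,0.01,0],[0,0,0,0],[0,0,0,0],[0,0,0,0],[0,0,0,0]], fingers=-1, newtons=40)

```text
t: 4.53
ee_pos: [0.4636, 0.3463, 0.1352]
eef_rot: [[0.998, -0.057, 0.001], [-0.057, -0.998, 0.001], [0.001, -0.001, -1.0]]
contact_force: [-0.0, 0.1, 0.0]
width: 0.0476
finger_force: 0.0
```

>>> jog_arm(rows=[[0,0,0,0],[0,0,0,0],[0,0,0,0],[0,0,0,0],[0,0,0,0]])

```text
t: 5.15
ee_pos: [0.4634, 0.3462, 0.1347]
eef_rot: [[0.998, -0.057, 0.0], [-0.057, -0.998, 0.0], [0.0, -0.0, -1.0]]
contact_force: [0.0, -0.5, 0.9]
width: 0.0239
finger_force: 39.9
```

```bash
python3 - <<'E'
from h import *
plan([(.463,.347,.29,-3),(.55,.12,.29,3),(.5925,.009,.29,5.5)],[5,5,5])
E
```

```text
t 5.15 pos [0.4634 0.3462 0.1347] yaw -3.27 tilt [0. 0.] F [ 0.  -0.5  0.9] w 0.0239
[[0.0, 0.0, -0.21, np.float64(0.0)], [0.0, 0.0, -0.21, np.float64(0.0)], [0.0, 0.0, -0.21, np.float64(0.0)], [0.0, 0.0, -0.2, np.float64(0.0)], [0.0, -0.01, -0.21, np.float64(-0.01)]]
[[0.13, 0.3, 0.0, np.float64(-0.04)], [0.12, 0.3, 0.0, np.float64(-0.04)], [0.12, 0.3, 0.0, np.float64(-0.04)], [0.11, 0.3, 0.0, np.float64(-0.04)], [0.11, 0.31, 0.0, np.float64(-0.04)]]
[[0.05, 0.15, 0.0, np.float64(-0.02)], [0.05, 0.15, 0.0, np.float64(-0.02)], [0.04, 0.15, 0.0, np.float64(-0.01)], [0.05, 0.15, 0.0, np.float64(-0.02)], [0.04, 0.16, 0.0, np.float64(-0.01)]]
```

>>> jog_arm(rows=[[0,0,-0.1,0],[0,0,-0.2,0],[0,0,-0.25,0],[0,0,-0.25,0],[0,0,-0.2,0]])

```text
t: 5.78
ee_pos: [0.4635, 0.3462, 0.2874]
eef_rot: [[0.998, -0.057, 0.002], [-0.057, -0.998, 0.001], [0.002, -0.002, -1.0]]
contact_force: [-0.3, -0.1, -1.0]
width: 0.024
finger_force: 39.9
```

>>> jog_arm(rows=[[0.13,0.3,0,-0.04],[0.12,0.3,0,-0.04],[0.12,0.3,0,-0.04],[0.11,0.3,0,-0.04],[0.11,0.3,0,-0.04]])

```text
t: 6.4
ee_pos: [0.5487, 0.1183, 0.2857]
eef_rot: [[0.999, 0.048, 0.001], [0.048, -0.999, 0.0], [0.001, -0.0, -1.0]]
contact_force: [-0.3, -0.3, 0.0]
width: 0.0238
finger_force: 39.9
```

>>> jog_arm(rows=[[0.05,0.15,0,-0.02],[0.05,0.15,0,-0.02],[0.04,0.15,0,-0.01],[0.05,0.15,0,-0.02],[0.04,0.15,0,-0.01]])

```text
t: 7.02
ee_pos: [0.5904, 0.009, 0.2856]
eef_rot: [[0.996, 0.09, 0.001], [0.09, -0.996, 0.0], [0.001, -0.0, -1.0]]
contact_force: [-0.3, 0.1, -0.6]
width: 0.0241
finger_force: 39.9
```

>>> jog_arm(rows=[[0,0,0,0],[0,0,0,0],[0,0,0,0],[0,0,0,0],[0,0,0,0]])

```text
t: 7.65
ee_pos: [0.5902, 0.0103, 0.2847]
eef_rot: [[0.996, 0.09, -0.0], [0.09, -0.996, 0.0], [-0.0, -0.0, -1.0]]
contact_force: [0.5, -0.5, -0.5]
width: 0.0242
finger_force: 39.9
```

```bash
python3 - <<'E'
from h import *
save('side','s2',(230,100,400,240),4.5)
plan([(.5925,.009,.29,5.5),(.5925,.009,.225,5.5)],[5,5])
E
```

```text
t 7.7 pos [0.5902 0.0101 0.2847] yaw 5.16 tilt [-0.0001  0.0001] F [-0.8 -1.  -1.6] w 0.0237
[[0.0, 0.0, -0.01, np.float64(0.0)], [0.0, 0.0, -0.01, np.float64(0.0)], [0.0, 0.0, -0.01, np.float64(0.0)], [0.01, 0.0, 0.0, np.float64(-0.01)], [0.0, 0.01, -0.01, np.float64(0.0)]]
[[0.0, 0.0, 0.09, np.float64(0.0)], [0.0, 0.0, 0.09, np.float64(0.0)], [0.0, 0.0, 0.09, np.float64(0.0)], [0.0, 0.0, 0.08, np.float64(0.0)], [0.0, 0.0, 0.09, np.float64(0.0)]]
```

View pics/s2.png

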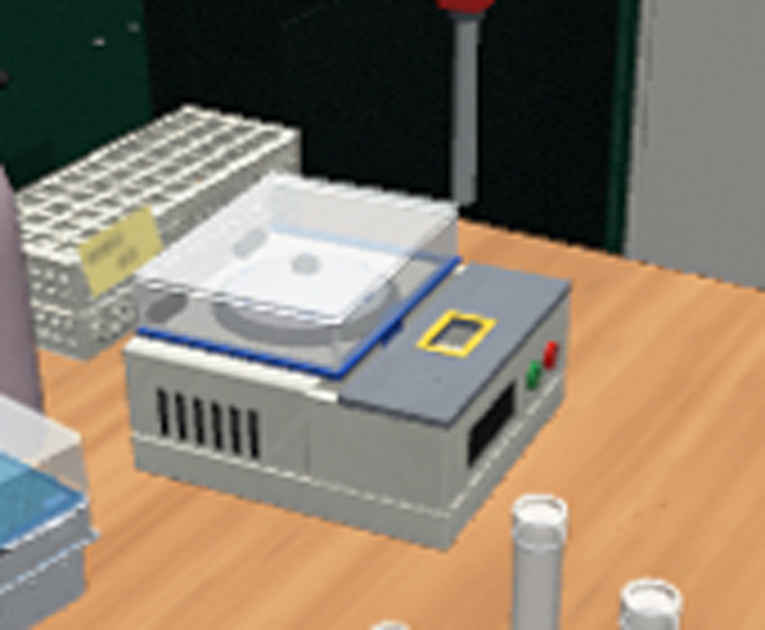

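```bash
python3 - <<'E'
from h import *
m=camera_model('side')
f=lambda P:(np.array(proj(m,P))-[230,100])*4.5
for P in([.5902,.0101,.162],[.5902,.0101,.26],[.5926,.0088,.085],[.5926,.0188,.085]): print(f(P))
im=cv2.imread('pics/raw_s2.png')[100:240,230:400]; r=cv2.minAreaRect(max(cv2.findContours(cv2.inRange(cv2.cvtColor(im,cv2.COLOR_BGR2HSV),(22,120,90),(34,255,255))[60:90,90:115],0,1)[0],key=cv2.contourArea)); print((np.array(r[0])+[90.5,60.5])*4.5)
E
```

```text
[459.08065796 194.06139452]
[461.24129644   3.58371035]
[454.77307909 327.09223659]
[445.48619159 334.76970954]
[456.49038792 334.29808187]
```

>>> jog_arm(rows=[[0.02,0.01,0.1,0],[0,0,0.1,0],[0,0,0.1,0],[0,0,0.1,0],[0,0,0.06,0]])

```text
t: 8.32
ee_pos: [0.5929, 0.0086, 0.2142]
eef_rot: [[0.996, 0.089, -0.002], [0.089, -0.996, 0.0], [-0.002, -0.0, -1.0]]
contact_force: [-0.4, -0.4, -1.1]
width: 0.0238
finger_force: 39.9
```

>>> jog_arm(rows=[[0,0,0,0],[0,0,0.03,0],[0,0,0.03,0],[0,0,0.03,0],[0,0,0.03,0]])

```text
t: 8.95
ee_pos: [0.5934, 0.0086, 0.1975]
eef_rot: [[0.996, 0.089, 0.0], [0.089, -0.996, 0.0], [0.0, -0.0, -1.0]]
contact_force: [-0.0, -0.4, -0.9]
width: 0.0235
finger_force: 39.9
```

>>> jog_arm(rows=[[0,0,0.03,0],[0,0,0.03,0],[0,0,0.03,0],[0,0,0.03,0],[0,0,0.01,0]])

```text
t: 9.57
ee_pos: [0.5932, 0.0086, 0.1778]
eef_rot: [[0.996, 0.089, -0.001], [0.089, -0.996, 0.0], [-0.001, -0.0, -1.0]]
contact_force: [-0.0, 0.1, -1.1]
width: 0.0243
finger_force: 39.9
```

>>> jog_arm(rows=[[0,0,0.01,0],[0,0,0.01,0],[0,0,0.01,0],[0,0,0.01,0],[0,0,0.01,0]])

```text
t: 10.2
ee_pos: [0.5934, 0.0086, 0.171]
eef_rot: [[0.996, 0.089, -0.0], [0.089, -0.996, 0.0], [-0.0, -0.0, -1.0]]
contact_force: [-0.4, 0.3, 2.0]
width: 0.0241
finger_force: 39.9
```

>>> jog_arm(rows=[[0,0,0.01,0],[0,0,0.01,0],[0,0,0.005,0],[0,0,0,0],[0,0,0,0]])

```text
t: 10.82
ee_pos: [0.5933, 0.0085, 0.1669]
eef_rot: [[0.996, 0.089, -0.0], [0.089, -0.996, 0.0], [-0.0, -0.0, -1.0]]
contact_force: [-0.8, -0.3, 2.7]
width: 0.0237
finger_force: 39.9
```

>>> jog_arm(rows=[[0,0,0,0],[0,0,0,0],[0,0,0,0],[0,0,0,0],[0,0,0,0]])

```text
t: 11.45
ee_pos: [0.5933, 0.0086, 0.1669]
eef_rot: [[0.996, 0.089, -0.0], [0.089, -0.996, 0.0], [-0.0, -0.0, -1.0]]
contact_force: [-2.6, 0.1, 3.4]
width: 0.0241
finger_force: 39.9
```

```bash
python3 - <<'E'
from h import *
save('side','s3',(230,100,400,240),4.5)
plan([(.593,.009,.17,5.5)],[1])
E
```

```text
t 11.5 pos [0.5933 0.0086 0.1669] yaw 5.13 tilt [-0.0003  0.    ] F [-2.   0.6  2.9] w 0.0238
[[0.0, 0.0, -0.02, np.float64(-0.01)]]
```

View pics/s3.png

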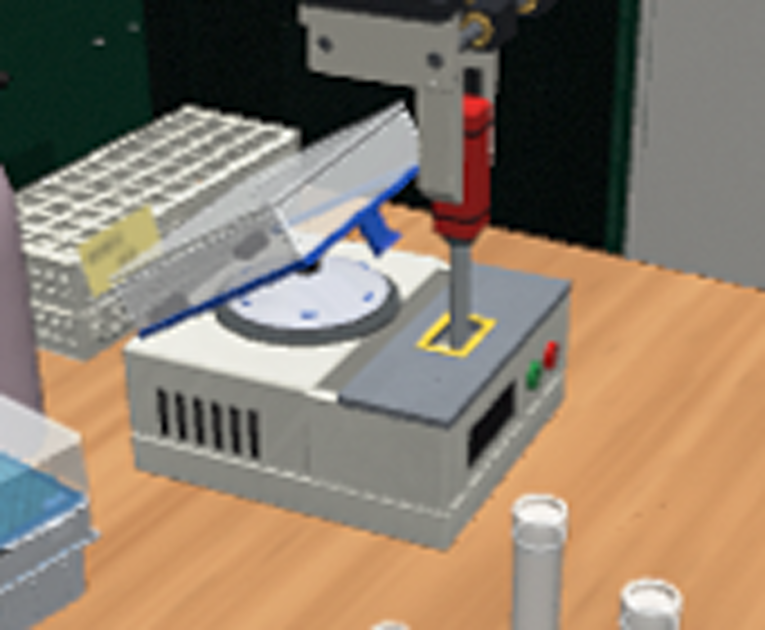

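The lid has popped open: its blue edge is raised to (415,170) and the rod is in the slot at (460,340). Next I pull out and go back to the original, now empty, hole at TCP (0.4634, 0.3462).

>>> jog_arm(rows=[[-0.01,0,-0.05,0],[0,0,-0.1,0],[0,0,-0.15,0],[-0.02,0,-0.15,0],[-0.05,0,-0.15,0]])

```text
t: 12.12
ee_pos: [0.5821, 0.0076, 0.2586]
eef_rot: [[0.996, 0.089, 0.002], [0.089, -0.996, 0.0], [0.002, -0.0, -1.0]]
contact_force: [-0.3, 0.0, -1.7]
width: 0.0238
finger_force: 39.9
```

>>> jog_arm(rows=[[-0.05,0,-0.15,0],[-0.05,0,-0.1,0],[0,0,0,0],[0,0,0,0],[0,0,0,0]])

```text
t: 12.75
ee_pos: [0.5662, 0.0062, 0.2933]
eef_rot: [[0.996, 0.09, -0.002], [0.09, -0.996, 0.0], [-0.002, -0.0, -1.0]]
contact_force: [-0.9, 0.8, -0.8]
width: 0.0237
finger_force: 39.9
```

```bash
python3 - <<'E'
from h import *
plan([(.4634,.3462,.29,-3.3)],[10])
E
```

```text
t 12.75 pos [0.5662 0.0062 0.2933] yaw 5.14 tilt [-0.0021  0.    ] F [-0.9  0.8 -0.8] w 0.0237
[[-0.05, -0.23, 0.0, np.float64(0.03)], [-0.05, -0.23, 0.0, np.float64(0.03)], [-0.06, -0.23, 0.0, np.float64(0.03)], [-0.06, -0.23, 0.0, np.float64(0.03)], [-0.06, -0.23, 0.0, np.float64(0.03)]]
[[-0.07, -0.23, 0.0, np.float64(0.03)], [-0.07, -0.23, 0.01, np.float64(0.03)], [-0.07, -0.22, 0.0, np.float64(0.02)], [-0.07, -0.22, 0.01, np.float64(0.03)], [-0.08, -0.23, 0.0, np.float64(0.02)]]
```

>>> jog_arm(rows=[[-0.05,-0.23,0,0.03],[-0.05,-0.23,0,0.03],[-0.06,-0.23,0,0.03],[-0.06,-0.23,0,0.03],[-0.06,-0.23,0,0.03]])

```text
t: 13.38
ee_pos: [0.5141, 0.177, 0.2937]
eef_rot: [[1.0, 0.01, -0.001], [0.01, -1.0, -0.0], [-0.001, 0.0, -1.0]]
contact_force: [0.0, 0.3, -1.8]
width: 0.0233
finger_force: 39.9
```

>>> jog_arm(rows=[[-0.07,-0.23,0,0.03],[-0.07,-0.23,0,0.03],[-0.07,-0.22,0,0.02],[-0.07,-0.22,0,0.03],[-0.08,-0.23,0,0.02]])

```text
t: 14.0
ee_pos: [0.4634, 0.3472, 0.2936]
eef_rot: [[0.998, -0.058, -0.001], [-0.058, -0.998, -0.001], [-0.001, 0.001, -1.0]]
contact_force: [0.3, -0.2, -1.9]
width: 0.024
finger_force: 39.9
```

>>> jog_arm(rows=[[0,0,0,0],[0,0,0,0],[0,0,0,0],[0,0,0,0],[0,0,0,0]])

```text
t: 14.62
ee_pos: [0.464, 0.3459, 0.2946]
eef_rot: [[0.998, -0.058, 0.0], [-0.058, -0.998, 0.0], [0.0, -0.0, -1.0]]
contact_force: [-0.3, -0.1, -1.1]
width: 0.0237
finger_force: 39.9
```

```bash
python3 - <<'E'
from h import *
plan([(.4634,.3462,.29,-3.3),(.4634,.3462,.18,-3.3)],[1,5],3)
E
```

```text
t 14.62 pos [0.464  0.3459 0.2946] yaw -3.33 tilt [0.0002 0.0001] F [-0.3 -0.1 -1.1] w 0.0237
[[-0.004, -0.002, 0.03, np.float64(-0.001)], [0.0, 0.0, 0.147, np.float64(0.0)], [0.0, 0.0, 0.147, np.float64(0.0)], [0.0, 0.0, 0.147, np.float64(0.0)], [0.0, 0.0, 0.146, np.float64(0.0)]]
[[0.0, 0.0, 0.147, np.float64(0.0)]]
```

>>> jog_arm(rows=[[-0.005,0,0.17,0],[0,0,0.2,0],[0,0,0.2,0],[0,0,0.15,0],[0,0,0.08,0]])

```text
t: 15.25
ee_pos: [0.4627, 0.346, 0.1733]
eef_rot: [[0.998, -0.057, -0.001], [-0.057, -0.998, -0.001], [-0.001, 0.001, -1.0]]
contact_force: [-0.5, -0.3, -1.6]
width: 0.0241
finger_force: 39.9
```

>>> jog_arm(rows=[[0,0,0.04,0],[0,0,0.05,0],[0,0,0.05,0],[0,0,0.04,0],[0,0,0.03,0]])

```text
t: 15.88
ee_pos: [0.463, 0.3465, 0.1426]
eef_rot: [[0.998, -0.057, 0.0], [-0.057, -0.998, 0.0], [-0.0, -0.0, -1.0]]
contact_force: [-0.2, 0.6, -0.5]
width: 0.0238
finger_force: 39.9
```

>>> jog_arm(rows=[[0,0,0.02,0],[0,0,0.01,0],[0,0,0,0],[0,0,0,0],[0,0,0,0]])

```text
t: 16.5
ee_pos: [0.4631, 0.3466, 0.1387]
eef_rot: [[0.998, -0.057, 0.0], [-0.057, -0.998, 0.0], [0.0, -0.0, -1.0]]
contact_force: [-0.3, -0.8, -0.9]
width: 0.0241
finger_force: 39.9
```

>>> jog_arm(rows=[[0,0,0.01,0],[0,0,0.01,0],[0,0,0.003,0],[0,0,0,0],[0,0,0,0]])

```text
t: 17.12
ee_pos: [0.463, 0.3465, 0.135]
eef_rot: [[0.998, -0.057, 0.0], [-0.057, -0.998, 0.0], [0.0, -0.0, -1.0]]
contact_force: [0.6, 0.2, -1.3]
width: 0.0238
finger_force: 39.9
```

>>> jog_arm(rows=[[0,0,0.005,0],[0,0,0,0],[0,0,0,0],[0,0,0,0],[0,0,0,0]])

```text
t: 17.75
ee_pos: [0.4631, 0.3466, 0.1347]
eef_rot: [[0.998, -0.057, 0.0], [-0.057, -0.998, 0.0], [0.0, -0.0, -1.0]]
contact_force: [0.2, -0.9, 5.2]
width: 0.024
finger_force: 39.9
```

>>> jog_arm(rows=[[0,0,0,0],[0,0,0,0],[0,0,0,0],[0,0,0,0],[0,0,0,0]], fingers=-0.3, newtons=10)

```text
t: 18.38
ee_pos: [0.463, 0.3465, 0.1342]
eef_rot: [[0.998, -0.057, -0.0], [-0.057, -0.998, 0.0], [-0.0, -0.0, -1.0]]
contact_force: [0.0, 0.4, 0.4]
width: 0.033
finger_force: 0.0
```

>>> jog_arm(rows=[[0,0,0,0],[0,0,0,0],[0,0,0,0],[0,0,0,0],[0,0,0,0]], fingers=0.5)

```text
t: 19.0
ee_pos: [0.463, 0.3465, 0.1343]
eef_rot: [[0.998, -0.057, 0.0], [-0.057, -0.998, 0.0], [0.0, -0.0, -1.0]]
contact_force: [-0.2, 0.3, -1.5]
width: 0.0696
finger_force: 0.0
```

>>> jog_arm(rows=[[0,0,-0.05,0],[0,0,-0.15,0],[0,0,-0.25,0],[0,0,-0.25,0],[0,0,-0.1,0]])

```text
t: 19.62
ee_pos: [0.4638, 0.3472, 0.257]
eef_rot: [[0.998, -0.057, 0.004], [-0.057, -0.998, 0.003], [0.004, -0.003, -1.0]]
contact_force: [0.1, -0.4, -1.1]
width: 0.0699
finger_force: 0.0
```

>>> jog_arm(rows=[[0,0.3,0,0],[0,0.3,0,0],[0,0.3,0,0],[0,0,0,0],[0,0,0,0]])

```text
t: 20.25
ee_pos: [0.4549, 0.2124, 0.254]
eef_rot: [[0.998, -0.056, -0.001], [-0.056, -0.998, 0.001], [-0.001, -0.001, -1.0]]
contact_force: [0.1, 0.5, 0.7]
width: 0.0698
finger_force: 0.0
```

```bash
python3 - <<'E'
from h import *
save('side','s4',None,1.25); s=state(); print(s['t'],s['contact_force'])
E
```

```text
20.3 [-0.75972448  0.12786134 -0.32691013]
```

View pics/s4.png

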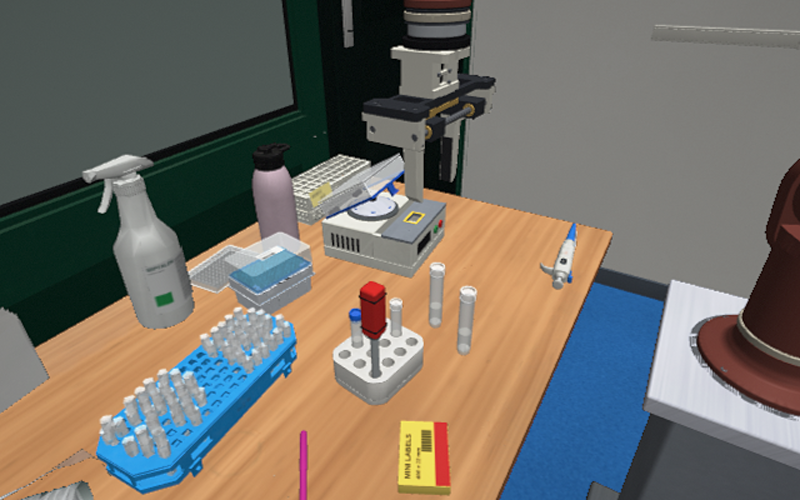

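The rod stands upright in its hole at (373,310). Both tubes are still in theirs, at (355,325) and (396,315). The lid is open at (385,185), and the gripper is clear of everything.

```bash
python3 -c "
from bench import *; print(sign_off())"
```

```text
the job is handed in; nothing more can be done
None
```

The job is done and handed in at about 20 s: the lid popped open, the rod is back upright in its original hole of the foam block, and both sample tubes are still standing.

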